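# Load the recorder drive into the empty dock

### The arm

A 6-joint arm with a two-finger parallel gripper is mounted at the origin on the work surface. World frame = base frame: x ahead of the robot, y to its left, z up, the work surface at z = 0. Lengths are in mm, angles in degrees, forces in N, time in s.
With the tool pointing down it reaches from about 350 to 850 mm from the base axis. Payload 8.1 kg.
Tool frame: the origin (TCP) lies midway between the tips of the shut fingers; the grasp point (between the pads) lies 19 mm behind it; z points along the fingers, y is the line along which they close (so a half turn about z gives the same grasp; the last joint's range is limited). The gripper opens to 85 mm and grips with 20 to 120 N. Pads are 22 mm wide; open, the fingers measure 114 mm over their backs; the gripper's body (76 mm by 85 mm) begins 54 mm behind the grasp point. The pads swing forward as they close: fully open they stand 13 mm farther back than shut.
Start: joints at [67.987, 7.471, 85.268, -0, 87.261, -4.893], TCP at [176.602, 573.425, 207.192] pointing down, gripper open.
Joint ranges: [-169.43, 169.43], [-51.17, 129.36], [1.28, 143.12], [-76.62, 256.62], [0, 156.53], [-152.29, 152.29]. Speed limits (degrees/s): [136.94, 136.94, 159.86, 180, 180, 180].

### API

Orientations are given as [roll, pitch, yaw] about the fixed x, y, z axes, in that order (R = Rz(yaw) Ry(pitch) Rx(roll)).
In Python, from bench import r gives the robot as it stands.
- The arm moves only by the shell command python3 steer.py [FORCE], which reads ROWS from standard input. ROWS is a JSON list that holds a single list of rows (three levels of brackets), with 1 to 8 rows, each of 7 numbers: a rotation vector rx, ry, rz in degrees, then dx, dy, dz in mm, then the finger opening in mm; each row is the pose to reach, as a shift and turn from the pose commanded when the command began, along the tool's axes at that moment; what a row does not reach only later rows make up. A row lasts 1/8 s, in which the tool goes at most 62.5 mm and 10.7 degrees, less where a joint would pass 70% of its speed; a pose out of reach is approached as far as the arm can. The fingers move at their own pace and stop on an object; FORCE is the grip in N (left out, the last holds). Time passes only in rows, so rows that do not move let the fingers close. It prints the time, the measured TCP pose, the force, the opening and the grip force at its end. Input that does not fit is refused with a message, and nothing moves.
- r.sense(): the state, without advancing time (a new reading comes with each control period).
- r.snapshot(name): name is "scene" or "top"; returns a dict with "pixels" (400x640x3 uint8, blue, green, red), "fx", "fy", "cx", "cy" (pixels), "pose" (4x4, takes a point from camera to world coordinates). Camera axes: x right, y up, looking along -z (the intrinsics and any distortion apply to the point x, -y, -z); pixel columns grow to the right and rows downward; lengths in mm; the calibration is good to about 2 mm. A picture is of the moment at which its call begins. There is no depth.
- r.hand_in(): hands the job in; it is judged then, once.
The state is a dict: "time": time; "joint_pos": joint angles; "qd": joint speeds; "joint_efforts": joint torques, N m; "tool_pos": TCP position; "tcp_rot": TCP orientation; "ft_force": force on the tool from outside, world axes, zero at the start; "wrist_torque": the same for the moment, N m; "finger_gap": finger opening in mm; "grip_force": force on a finger pad.
Only numpy, scipy, OpenCV 4.12 (cv2) and the standard library are available. Lean on these libraries where they do the work, as an engineer would, in place of code of your own. Each camera call takes 0.05 s, during which the arm holds its last target. There are 200 camera calls.

### The job

Slide the loose recorder drive, nose first and right way up as it lies, into the dock that is empty, and push it fully home so that its end plate sits flat against the dock's white face plate. Let go of it and leave the mug, the mouse and the hand radio where they are.

Things in the scene. Friction and masses are not known exactly. Their poses are not given: they have to be found in the camera images.
- drive: The loose recorder drive, a flat metal slab lying flat on the desk, 0.3 to 0.54 kg. Body 62 mm wide (own y), 24 mm high; 150 mm long in all (x). Origin: centre of the underside, half way along (balance point within 6 mm); +x to the nose (plain end), z up. The rear 10 mm is a grey end plate 74 wide, from 4 to 31 mm above the underside: too big for the slot, it stops the drive.
- drive_grip (a point): A good place to grasp the drive from above across its 62 mm width: 40 mm behind its origin, 22 mm above its underside. Held here, the nose is 115 mm ahead, and the fingers stay outside the dock until the nose is about 95 mm deep; the drive is then more than half in, can be let go without falling, and can be pushed on at the middle of its end plate with closed fingers.
- drive_nose (a point): Middle of the drive's nose face, 75 mm ahead of its origin, 12 mm above its underside. Axes as the drive's.
- dock: The EMPTY dock, fixed: grey housing 116 mm wide (own y), 80 high, about 185 deep. Origin: on the desk under the middle of its front plane; +x level into the dock, the way the drive goes; z up. In front a white face plate, 100 wide, 20 to 68 mm above the desk, with one slot 65 wide, 26.5 high, no lead-in; slot floor 30 mm above the desk; the floor juts out as a sill 15 long, 44 wide.
- dock_mouth (a point): On the empty dock's front plane, 30 mm above the desk (slot floor), in the middle of the HOUSING. The face plate and slot float: their middle stands up to 8 mm to either side (own y) of this point, differently each time and not measured: feel for it, or see where the white plate stands on the grey housing. The float stays where it is left; about 6 N moves it sideways.
- dock_home (a point): 140 mm straight in from dock_mouth: how deep the nose lies when home, the drive's origin then 65 mm in from the front plane and 30 mm above the desk. From 126 mm depth on the nose pushes a stiff plug along (3 N, no springing back, but 8 to 20 N in all if the pushing fingers also drag the drive down onto the floor); home is a hard stop, end plate flat on the face plate.
- dock_full: The other dock, same housing and origin, fixed; a drive already sits in it, its grey end plate against the face plate. Not to be used.
- mug: White mug, 80 mm across, 95 mm high, origin under its centre. Bystander.
- mouse: Black computer mouse, 108 x 60 x 33 mm, origin under its centre. Bystander.
- radio: Black hand radio lying on its back, 120 x 58 x 34 mm with a 75 mm aerial along +x, origin under the case's centre. Bystander.

How it is judged:
By the outcome, as a careful person would: the job done as asked, in the order asked, and still so for the second after the job is handed in, with the robot touching nothing.
It also fails if it takes over 64 s, if anything falls off the work surface, if the arm or the gripper's body presses on something with over 40 N, if the wrist force passes 120 N, or if a joint passes its speed limit or range.

## Working session

There is one attempt and no reset: what is moved stays moved. The work goes in short steps, Python scripts to look and compute and a shell command to move; the robot and the scene stay as the last step left them, time stands still between calls to the robot, and variables do not carry over. Pictures are saved under pics/ and viewed, at most 10 in all, crops included, and the job is handed in when it is done.

```bash
ls; mkdir -p pics; python3 - <<'E'
from bench import r
import cv2,json
for n in("scene","top"):
    s=r.snapshot(n); cv2.imwrite(f"pics/{n}0.png",s["pixels"]); print(n,{k:s[k] for k in s if k!="pixels"})
print(r.sense())
E
```

```text
bench.py
pics
steer.py
scene {'fx': 364.8071281918703, 'fy': 364.8071281918703, 'cx': 318.6072624057375, 'cy': 202.4697421207302, 'pose': array([[-3.44860927e-01, -7.76224961e-01,  5.27774337e-01,
         1.19212056e+03],
       [ 9.38618060e-01, -2.80267803e-01,  2.01112147e-01,
         3.18724975e+02],
       [-8.19011412e-03,  5.64734246e-01,  8.25232181e-01,
         1.01357859e+03],
       [ 0.00000000e+00,  0.00000000e+00,  0.00000000e+00,
         1.00000000e+00]])}
top {'fx': 387.99068628158284, 'fy': 387.99068628158284, 'cx': 321.210239115313, 'cy': 196.29436574236004, 'pose': array([[-6.07103075e-03,  9.81552838e-01, -1.91094659e-01,
         3.80629151e+02],
       [-9.99461350e-01,  2.07247165e-04,  3.28171632e-02,
         7.57870882e+01],
       [ 3.22513835e-02,  1.91190960e-01,  9.81022867e-01,
         9.53507639e+02],
       [ 0.00000000e+00,  0.00000000e+00,  0.00000000e+00,
         1.00000000e+00]])}
{'time': 0.1, 'joint_pos': array([ 6.79880259e+01,  7.51245581e+00,  8.53229268e+01,  3.98654621e-05,
        8.72623617e+01, -4.89210046e+00]), 'qd': array([-0.00829898, -0.12857256, -0.16216754, -0.02604254, -0.0357456 ,
        0.01032492]), 'joint_efforts': array([ 9.80602454e-04, -5.70954037e+01, -5.01940942e+01, -2.30907544e-04,
        8.17784574e-03, -2.24576326e-06]), 'tool_pos': array([176.38846573, 572.92100318, 206.23299656]), 'tcp_rot': array([-1.79902615e+02, -8.37525717e-03,  1.62880117e+02]), 'ft_force': array([-0.57060135,  0.66362213, -0.16187933]), 'wrist_torque': array([-0.01085233,  0.0374835 ,  0.00614405]), 'grip_force': 0.0, 'finger_gap': 85.37655313961723}
```
View pics/scene0.png

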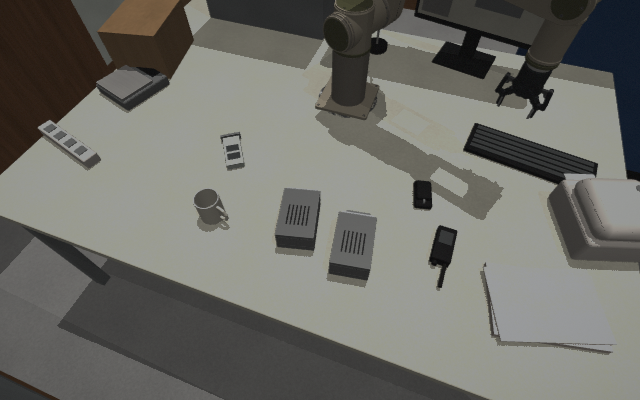

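View pics/top0.png

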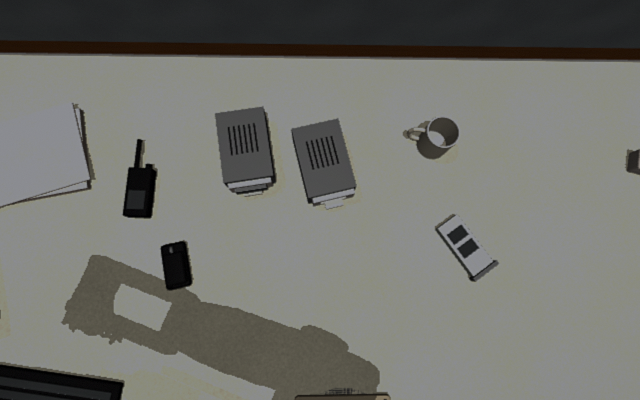

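The scene view shows the drive at about (232,150) and the docks at (298,218) and (353,245). In the top view the drive runs from its nose at about (452,218) to its end plate at (485,270). The docks are at (245,150) and (325,162), and the right one seems empty because its sill juts out. I'll zoom in to check.

```bash
python3 - <<'E'
import cv2,numpy as np
t=cv2.imread("pics/top0.png");s=cv2.imread("pics/scene0.png")
a=cv2.resize(t[95:215,205:365],None,fx=5,fy=5,interpolation=cv2.INTER_CUBIC)
cv2.imwrite("pics/c1.png",np.clip(a*1.6,0,255))
b=cv2.resize(t[205:290,425:505],(400,425),interpolation=cv2.INTER_CUBIC)
c=cv2.resize(s[125:175,210:255],(400,444),interpolation=cv2.INTER_CUBIC)[:425]
cv2.imwrite("pics/c2.png",np.hstack([b,c]))
E
```

```text
[ WARN:0@0.052] global loadsave.cpp:1063 imwrite_ Unsupported depth image for selected encoder is fallbacked to CV_8U.
```

View pics/c1.png

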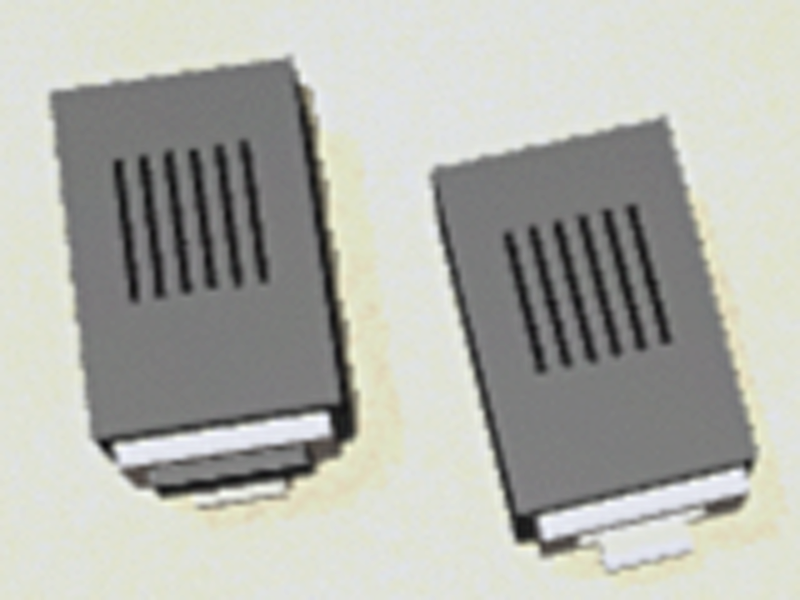

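View pics/c2.png

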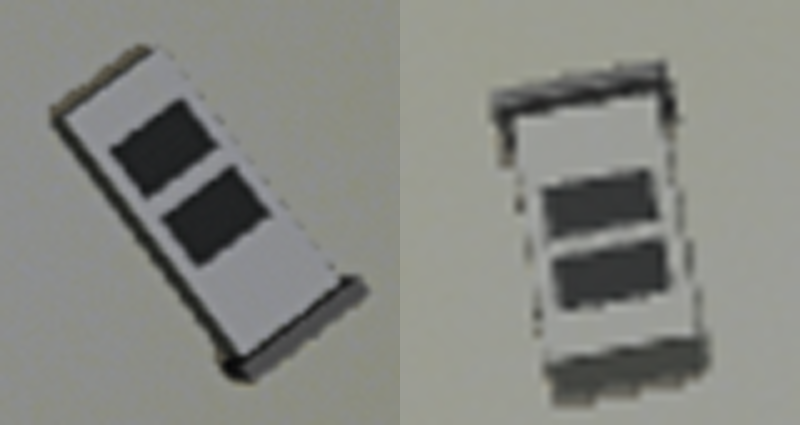

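The right-hand dock in the top view is empty: it has no end plate, and its white sill is at about (334,204). The drive's face with two dark labels is up, with its nose at upper left and end plate at (485,270). Next I'll make masks and cast rays.

```bash
cat > h.py <<'E'
import cv2,numpy as np
def ray(s,uv):
    uv=np.atleast_2d(uv).astype(float);P=s["pose"]
    d=np.c_[(uv[:,0]-s["cx"])/s["fx"],-(uv[:,1]-s["cy"])/s["fy"],-np.ones(len(uv))]@P[:3,:3].T
    return P[:3,3],d
def onz(s,uv,z):
    o,d=ray(s,uv);return o+d*((z-o[2])/d[:,2])[:,None]
def tri(s1,a,s2,b):
    o1,d1=ray(s1,a);o2,d2=ray(s2,b);out=[]
    for p,q in zip(d1,d2):
        p=p/np.linalg.norm(p);q=q/np.linalg.norm(q)
        t=np.linalg.lstsq(np.c_[p,-q],o2-o1,rcond=None)[0]
        A,B=o1+t[0]*p,o2+t[1]*q;out.append(np.r_[(A+B)/2,np.linalg.norm(A-B)])
    return np.array(out)
def proj(s,X):
    P=s["pose"];c=(np.atleast_2d(X)-P[:3,3])@P[:3,:3]
    return np.c_[s["cx"]+s["fx"]*c[:,0]/-c[:,2],s["cy"]+s["fy"]*c[:,1]/c[:,2]]
def blobs(mask,roi,amin=20):
    x0,y0,x1,y1=roi;m=np.zeros_like(mask);m[y0:y1,x0:x1]=mask[y0:y1,x0:x1]
    n,l,st,c=cv2.connectedComponentsWithStats(m.astype(np.uint8))
    return [(st[i],c[i],(l==i)) for i in range(1,n) if st[i,4]>=amin]
E
python3 - <<'E'
from bench import r
from h import *
np.set_printoptions(precision=1,suppress=True)
T=r.snapshot("top");S=r.snapshot("scene")
t=T["pixels"].astype(int);s=S["pixels"].astype(int)
for n,im,pts in(("top",t,{"drive":(472,243+17),"label":(458,235),"desk":(400,250),"dock":(320,190),"plate":(335,196),"sill":(334,204),"nose":(443,224),"endpl":(483,270),"edge":(445,235)}),("scene",s,{"drive":(230,142),"label":(233,152),"desk":(260,150),"end":(231,134),"nose":(236,164),"dock":(300,200),"dockfr":(318,225)})):
    for k,(u,v) in pts.items(): print(n,k,im[v,u])
for n,sn,im,roi in(("top",T,t,(425,205,505,290)),("scene",S,s,(210,125,255,175))):
    g=im.max(2)
    for st,c,m in blobs(g<80,roi,15): print(n,"dark",st,c)
    br=im[:,:,0]-im[:,:,2]
    for st,c,m in blobs(br>-2,roi,15): print(n,"blue",st,c)
E
```

```text
top drive [142 141 140]
top label [35 34 33]
top desk [141 142 140]
top dock [80 79 80]
top plate [148 143 141]
top sill [147 142 140]
top nose [103 103 102]
top endpl [47 48 48]
top edge [149 145 143]
scene drive [152 157 155]
scene label [131 133 131]
scene desk [151 157 155]
scene end [98 99 98]
scene nose [64 69 67]
scene dock [96 97 97]
scene dockfr [142 151 149]
top dark [435 215  63  67 329] [466.6 257.9]
top dark [447 225  21  20 220] [457.2 234.2]
top dark [457 238  22  20 224] [467.6 247.8]
top blue [435 205   7   7  15] [437.9 207.9]
top blue [426 209  16  24 105] [434.  221.3]
top blue [ 425  213   74   68 2273] [459.1 248. ]
top blue [442 271  10   6  31] [446.3 273.7]
top blue [438 277  13   8  43] [444.  280.4]
top blue [425 280   6  10  25] [427.8 283.8]
scene dark [221 133  20   9  42] [230.8 136. ]
scene dark [226 144  13   8  65] [232.  147.5]
scene dark [227 152  13   8  71] [233.4 155.4]
scene dark [227 163  17   7  63] [235.4 165.7]
scene blue [221 132  20  29 268] [231.9 147.1]
```

```bash
cat > m1.py <<'E'
from bench import r
from h import *
np.set_printoptions(precision=1,suppress=True)
T=r.snapshot("top");S=r.snapshot("scene")
LT=np.array([[457.2,234.2],[467.6,247.8]]);LS=np.array([[233.4,155.4],[232,147.5]])
print("labels",tri(T,LT,S,LS))
q=np.array([[62,118],[155,48],[338,278],[235,358]])/5+[425,205]-.4
Q=onz(T,q,24);print("quad top",Q[:,:2],[np.linalg.norm(Q[i]-Q[(i+1)%4]) for i in range(4)])
q2=np.array([[145,362],[300,338],[262,95],[118,112]])/8.888+[210,125]-.4
Q2=onz(S,q2,24);print("quad scene",Q2[:,:2],[np.linalg.norm(Q2[i]-Q2[(i+1)%4]) for i in range(4)])
L=onz(T,LT,24);L2=onz(S,LS,24);print("lab",L,L2);
for l in(L,L2): d=l[0]-l[1];print("yaw",np.degrees(np.arctan2(d[1],d[0])))
for q in(Q,Q2):
    d=(q[0]+q[1]-q[2]-q[3])/2;print("yaw",np.degrees(np.arctan2(d[1],d[0])),"c",q.mean(0))
# dock
D=np.array([[435,168],[667,117],[755,455],[518,512]])/5+[205,95]-.4
d=onz(T,D,80);print("dock",d[:,:2],[np.linalg.norm(d[i]-d[(i+1)%4]) for i in range(4)])
P=np.array([[537,518],[746,468],[748,492],[542,541]])/5+[205,95]-.4
for z,i in((68,0),(68,2)): print("plate",onz(T,P[i:i+2],z)[:,:2])
s=np.array([[605,572],[692,552]])/5+[205,95]-.4
print("sill",onz(T,s,30)[:,:2])
for e in((d[1]-d[2]),(d[0]-d[3])): print("dyaw",np.degrees(np.arctan2(e[1],e[0])))
E
python3 m1.py
python3 - <<'E'
from bench import r
import cv2
s=r.snapshot("scene")["pixels"]
cv2.imwrite("pics/c3.png",cv2.resize(s[175:260,260:345],(600,600),interpolation=cv2.INTER_CUBIC))
E
```

```text
labels [[ 468.3 -285.3   21.3    0.6]
 [ 435.4 -308.3   21.2    0.6]]
quad top [[ 482.9 -236. ]
 [ 517.1 -284.2]
 [ 405.5 -364.9]
 [ 368.3 -311.8]] [np.float64(59.117632624042145), np.float64(137.71412497439331), np.float64(64.89543741034228), np.float64(137.39205554053402)]
quad scene [[ 521.1 -286.3]
 [ 488.9 -233.7]
 [ 373.  -310.3]
 [ 402.5 -363.2]] [np.float64(61.66058371352805), np.float64(138.9403723849707), np.float64(60.53658455939137), np.float64(141.34948882853163)]
lab [[ 468.2 -284.5   24. ]
 [ 435.3 -307.5   24. ]] [[ 470.3 -283.2   24. ]
 [ 437.6 -306.2   24. ]]
yaw 34.939563953183
yaw 35.03833941313862
yaw 34.686528236555255 c [ 443.4 -299.2   24. ]
yaw 33.19855215288946 c [ 446.4 -298.4   24. ]
dock [[715.2 115.8]
 [741.6   5.2]
 [576.  -33.2]
 [549.1  76.4]] [np.float64(113.68177353502628), np.float64(170.0111569438461), np.float64(112.8655053723779), np.float64(170.6626591150548)]
plate [[548.6  67.6]
 [572.5 -30.3]]
plate [[561.  -31. ]
 [537.8  65.3]]
sill [[529.3  34.5]
 [539.1  -7.7]]
dyaw 13.063680345733301
dyaw 13.339827139283756
```

View pics/c3.png

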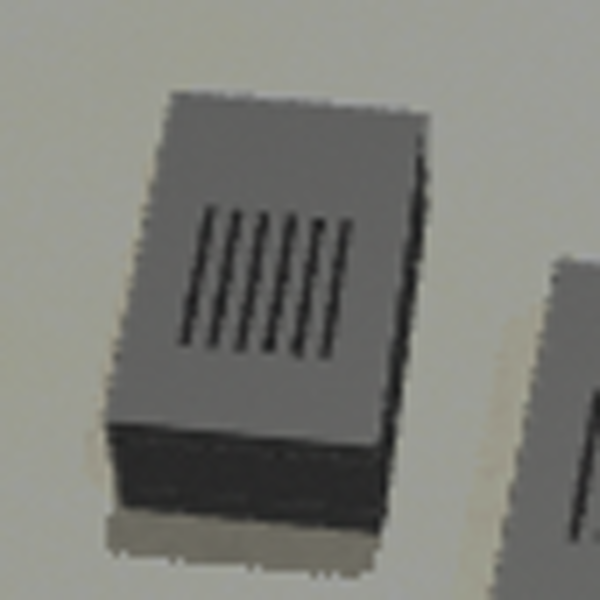

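```bash
cat > go.py <<'E'
import sys,numpy as np
from bench import r
from scipy.spatial.transform import Rotation as R
# go.py x y z yaw : shift/turn in tool axes from measured pose
x,y,z,yaw=map(float,sys.argv[1:5]);s=r.sense()
A=R.from_euler("xyz",s["tcp_rot"],degrees=True);B=R.from_euler("xyz",[180,0,yaw],degrees=True)
print("turn",(A.inv()*B).as_rotvec(degrees=True).round(2),"shift",A.inv().apply(np.array([x,y,z])-s["tool_pos"]).round(2),"pos",s["tool_pos"].round(2),"rot",s["tcp_rot"].round(2),"F",s["ft_force"].round(1),"gap",round(s["finger_gap"],1),"t",s["time"])
E
python3 - <<'E'
from bench import r
from h import *
np.set_printoptions(precision=1,suppress=True)
T=r.snapshot("top");S=r.snapshot("scene")
D=np.array([[435,168],[667,117],[755,455],[518,512]])/5+[205,95]-.4
print("wait: left dock in scene is lower y")
E=np.array([[383,443],[108,424],[172,93],[430,115]])/(600/85)+[260,175]-.4
d=tri(T,D,S,E);print(d)
for a,b in((0,3),(1,2)): e=d[a]-d[b];print(np.degrees(np.arctan2(e[1],e[0])))
E
python3 go.py 480 100 230 98.9
```

```text
wait: left dock in scene is lower y
[[715.1 118.1  78.5   4.6]
 [743.3   6.5  74.3   3.7]
 [576.8 -33.7  76.3   0.1]
 [549.2  78.5  76.3   4.4]]
13.420783697080104
13.587463230656656
turn [-1.000e-02  0.000e+00  6.398e+01] shift [-429.35 -363.08  -22.87] pos [176.55 573.38 207.1 ] rot [-179.99   -0.    162.88] F [ 0.2 -0.2  0.2] gap 85.4 t 0.45
```

```bash
echo '[[[0, 0, 9, -53, -45, -23, 85], [0, 0, 18, -107, -90, -23, 85], [0, 0, 27, -160, -135, -23, 85], [0, 0, 36, -214, -180, -23, 85], [0, 0, 45, -268, -226, -23, 85], [0, 0, 54, -322, -272, -23, 85], [0, 0, 64, -375, -318, -23, 85], [0, 0, 64, -429, -363, -23, 85]]]' | python3 steer.py 60; python3 go.py 407.6 -324.8 120 34.9
```

```text
time: 1.45
tool_pos: [445.5, 153.3, 230.6]
tcp_rot: [179.9, -0.0, 98.7]
ft_force: [0.9, 1.9, -0.1]
finger_gap: 84.9
grip_force: 0.0
turn [ 6.000e-02 -5.000e-02  6.382e+01] shift [-466.82 -110.07  110.39] pos [445.45 153.27 230.63] rot [ 1.7993e+02 -1.0000e-02  9.8720e+01] F [ 0.9  1.9 -0.1] gap 84.9 t 1.45
```

```bash
echo '[[[0, 0, 8, -60, -14, 10, 85], [0, 0, 16, -120, -28, 20, 85], [0, 0, 25, -180, -42, 35, 85], [0, 0, 34, -240, -56, 50, 85], [0, 0, 43, -300, -70, 65, 85], [0, 0, 52, -355, -84, 80, 85], [0, 0, 60, -410, -97, 95, 85], [0, 0, 64, -467, -110, 110, 85]]]' | python3 steer.py; echo '[[[0, 0, 0, 0, 0, 0, 85], [0, 0, 0, 0, 0, 0, 85]]]' | python3 steer.py;  python3 go.py 407.6 -324.8 120 34.9
python3 - <<'E'
from bench import r
import cv2,numpy as np
t=r.snapshot("top")["pixels"];s=r.snapshot("scene")["pixels"]
b=cv2.resize(t[200:300,420:520],(400,400),interpolation=cv2.INTER_CUBIC)
c=cv2.resize(s[100:180,190:270],(400,400),interpolation=cv2.INTER_CUBIC)
cv2.imwrite("pics/g1.png",np.hstack([b,c]))
E
```

```text
time: 2.45
tool_pos: [407.7, -325.4, 120.1]
tcp_rot: [179.9, -0.0, 34.7]
ft_force: [0.9, 0.6, 1.0]
finger_gap: 84.8
grip_force: 0.0
time: 2.7
tool_pos: [407.8, -323.0, 120.1]
tcp_rot: [-180.0, -0.0, 34.9]
ft_force: [-0.2, -0.1, -0.7]
finger_gap: 84.8
grip_force: 0.0
turn [-0.05 -0.01 -0.04] shift [-1.2   1.35  0.07] pos [ 407.81 -323.01  120.07] rot [-1.7995e+02 -1.0000e-02  3.4860e+01] F [-0.2 -0.1 -0.7] gap 84.8 t 2.7
```

View pics/g1.png

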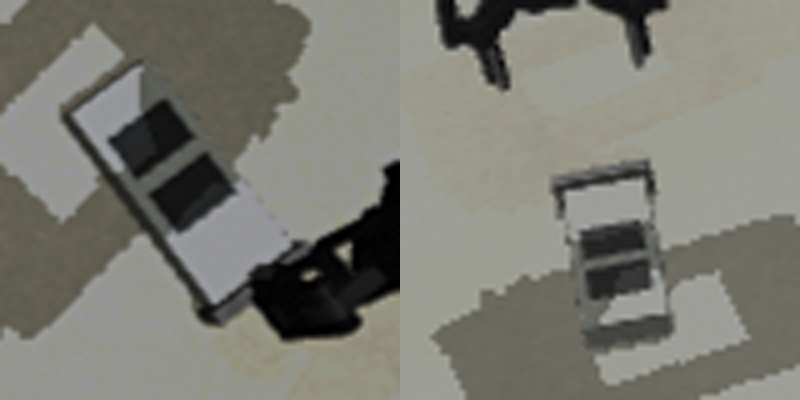

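The open fingers stand over the rear half of the drive, which hasn't moved. I'll descend.

```bash
echo '[[[0, 0, 0, -1, 1.3, 40, 85], [0, 0, 0, -1, 1.3, 80, 85], [0, 0, 0, -1, 1.3, 100, 85], [0, 0, 0, -1, 1.3, 110, 85], [0, 0, 0, -1, 1.3, 116, 85], [0, 0, 0, -1, 1.3, 116, 85]]]' | python3 steer.py;  python3 go.py 407.6 -324.8 3.5 34.9
```

```text
time: 3.55
tool_pos: [408.4, -325.0, 4.9]
tcp_rot: [179.9, -0.0, 34.9]
ft_force: [0.0, 0.0, -0.4]
finger_gap: 84.7
grip_force: 0.0
turn [ 0.06 -0.01  0.01] shift [-0.56 -0.63  1.37] pos [ 408.42 -325.      4.87] rot [ 1.7994e+02 -1.0000e-02  3.4910e+01] F [ 0.   0.  -0.4] gap 84.7 t 3.55
```

```bash
echo '[[[0, 0, 0, 0, 0, 0, 72], [0, 0, 0, 0, 0, 0, 66], [0, 0, 0, 0, 0, 0, 60], [0, 0, 0, 0, 0, 0, 55], [0, 0, 0, 0, 0, 0, 55]]]' | python3 steer.py 60;  python3 go.py 407.6 -324.8 43 34.9
```

```text
time: 4.18
tool_pos: [407.8, -324.9, 4.2]
tcp_rot: [-180.0, 0.0, 34.9]
ft_force: [-0.1, 0.1, -0.2]
finger_gap: 54.7
grip_force: 0.0
turn [-0.    0.   -0.02] shift [ -0.14  -0.22 -38.84] pos [ 407.84 -324.9     4.16] rot [-180.      0.     34.88] F [-0.1  0.1 -0.2] gap 54.7 t 4.175
```

The gap is 54.7 mm with no grip force, so the pads may not be on the drive. I'll look.

```bash
python3 - <<'E'
from bench import r
import cv2,numpy as np
t=r.snapshot("top")["pixels"];s=r.snapshot("scene")["pixels"]
b=cv2.resize(t[200:300,420:520],(400,400),interpolation=cv2.INTER_CUBIC)
c=cv2.resize(s[100:180,190:270],(400,400),interpolation=cv2.INTER_CUBIC)
cv2.imwrite("pics/g2.png",np.clip(np.hstack([b,c]).astype(float)*1.5,0,255).astype(np.uint8))
E
```

```text
(no output)
```

View pics/g2.png

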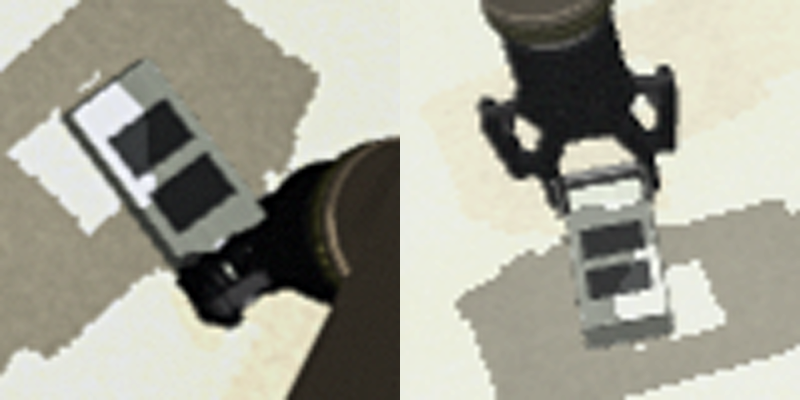

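```bash
echo '[[[0, 0, 0, 0, 0, 0, 45], [0, 0, 0, 0, 0, 0, 45], [0, 0, 0, 0, 0, 0, 45]]]' | python3 steer.py 60;  python3 go.py 407.6 -324.8 43 34.9
```

```text
time: 4.65
tool_pos: [407.9, -324.9, 4.2]
tcp_rot: [-180.0, 0.0, 34.9]
ft_force: [-0.5, 0.7, -0.1]
finger_gap: 44.7
grip_force: 0.0
turn [-0.    0.   -0.02] shift [ -0.17  -0.24 -38.81] pos [ 407.88 -324.9     4.19] rot [-180.      0.     34.88] F [-0.5  0.7 -0.1] gap 44.7 t 4.65
```

```bash
python3 - <<'E'
from bench import r
from h import *
T=r.snapshot("top");S=r.snapshot("scene")
p=r.sense()["tool_pos"];a=np.radians(34.9);y=np.array([np.sin(a),-np.cos(a),0])
pts=np.array([p,p+y*25+[0,0,10],p-y*25+[0,0,10],p+[0,0,10]])
print("top crop",(proj(T,pts)-[420,200])*4);print("scene crop",(proj(S,pts)-[190,100])*5+[400,0])
b=cv2.resize(T["pixels"][200:300,420:520],(400,400),interpolation=cv2.INTER_CUBIC)
c=cv2.resize(S["pixels"][110:160,205:255],(400,400),interpolation=cv2.INTER_CUBIC)
cv2.imwrite("pics/g3.png",np.clip(np.hstack([b,c]).astype(float)*1.5,0,255).astype(np.uint8))
E
```

```text
top crop [[209.01552282 238.17205405]
 [247.22269967 213.65078573]
 [184.25822125 261.83527671]
 [215.85456002 237.65571486]]
scene crop [[611.76031306 221.98893803]
 [575.64243265 219.11513193]
 [642.28984059 206.332411  ]
 [609.04957772 212.70776778]]
```

View pics/g3.png

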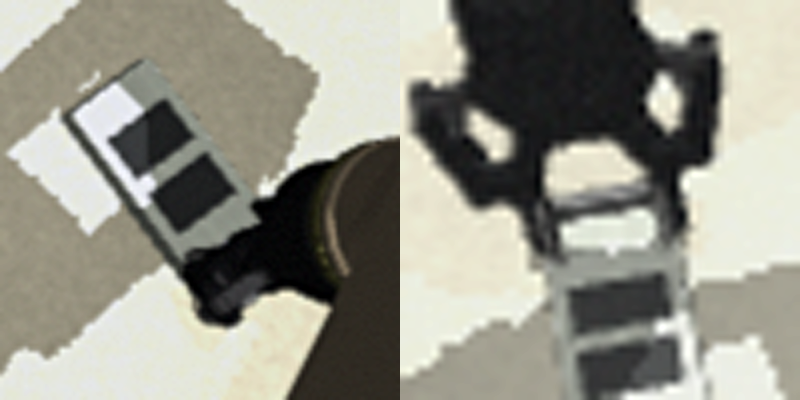

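The fingers look as if they lie over the drive's edges, while the TCP reads z=4. I'll feel downward gently to find out which it is.

```bash
echo '[[[0, 0, 0, 0, 0, 1, 45], [0, 0, 0, 0, 0, 2, 45], [0, 0, 0, 0, 0, 2, 45]]]' | python3 steer.py 60;  python3 go.py 407.6 -324.8 43 34.9
python3 - <<'E'
from bench import r
from h import *
T=r.snapshot("top");S=r.snapshot("scene")
t=T["pixels"].astype(int).max(2);s=S["pixels"].astype(int).max(2)
for st,c,m in blobs(t<45,(440,220,482,262),60): print("top",st,c)
for st,c,m in blobs(s<80,(222,142,245,162),30): print("scene",st,c)
E
```

```text
time: 5.12
tool_pos: [407.8, -324.8, 2.0]
tcp_rot: [-180.0, 0.0, 34.9]
ft_force: [-0.7, 0.8, 0.0]
finger_gap: 44.8
grip_force: 0.0
turn [-0.02  0.   -0.02] shift [ -0.14  -0.13 -40.96] pos [ 407.78 -324.82    2.04] rot [-179.98    0.     34.88] F [-0.7  0.8  0. ] gap 44.8 t 5.125
top [448 225  20  19 196] [457.66326531 233.95408163]
top [458 238  21  20 212] [467.64622642 247.87735849]
scene [226 144  13   8  82] [231.87804878 147.51219512]
scene [227 152  13   8  82] [233.         155.35365854]
```

```bash
cat > lab.py <<'E'
from bench import r
from h import *
np.set_printoptions(precision=1,suppress=True)
T=r.snapshot("top");S=r.snapshot("scene")
t=T["pixels"].astype(int).max(2);s=S["pixels"].astype(int).max(2)
for st,c,m in blobs(t<45,(440,215,482,262),60): print("top",st,c)
for st,c,m in blobs(s<80,(222,138,248,162),30): print("scene",st,c)
q=r.sense();print(q["tool_pos"],q["finger_gap"],q["grip_force"],q["ft_force"],q["wrist_torque"],q["joint_efforts"],q["time"])
E
echo '[[[0, 0, 0, 0, 0, 0, 30], [0, 0, 0, 0, 0, 0, 30], [0, 0, 0, 0, 0, 0, 30], [0, 0, 0, 0, 0, 0, 30]]]' | python3 steer.py 60; python3 lab.py;echo '[[[0, 0, 0, 0, 0, -8, 30], [0, 0, 0, 0, 0, -15, 30], [0, 0, 0, 0, 0, -15, 30]]]' | python3 steer.py 60; python3 lab.py
```

```text
time: 5.72
tool_pos: [407.9, -324.9, 2.2]
tcp_rot: [180.0, -0.0, 34.9]
ft_force: [1.2, -0.3, -0.1]
finger_gap: 29.8
grip_force: 0.0
top [448 225  20  19 197] [457.7 234. ]
top [458 238  21  20 211] [467.6 247.9]
scene [226 144  13   8  82] [231.9 147.5]
scene [227 152  13   8  81] [232.9 155.4]
[ 407.9 -324.9    2.2] 30.003756638663774 0.0 [0.5 0.7 0.2] [0. 0. 0.] [  0.  -49.6 -43.1   0.    0.    0. ] 5.825
time: 6.2
tool_pos: [408.6, -325.6, 18.5]
tcp_rot: [179.9, -0.0, 34.9]
ft_force: [-0.4, -0.4, 0.4]
finger_gap: 29.9
grip_force: 0.0
top [448 225  20  19 198] [457.6 233.9]
top [458 238  21  20 213] [467.7 247.9]
scene [226 144  13   8  82] [231.9 147.5]
scene [227 152  13   8  80] [232.9 155.4]
[ 408.1 -325.1   17.5] 29.973318004253898 0.0 [-0.2 -0.6 -0.5] [0. 0. 0.] [ -0.  -49.6 -44.3  -0.   -0.    0. ] 6.3
```

```bash
python3 - <<'E'
from bench import r
from h import *
T=r.snapshot("top");S=r.snapshot("scene")
b=cv2.resize(T["pixels"][215:285,440:510],(400,400),interpolation=cv2.INTER_CUBIC)
c=cv2.resize(S["pixels"][118:158,212:252],(400,400),interpolation=cv2.INTER_CUBIC)
cv2.imwrite("pics/g4.png",np.clip(np.hstack([b,c]).astype(float)*2,0,255).astype(np.uint8))
a=np.radians(34.9);y=np.array([np.sin(a),-np.cos(a),0]);p=r.sense()["tool_pos"]
pts=np.array([p+y*15,p-y*15,p])
print((proj(S,pts)-[212,118])*10+[400,0])
E
```

```text
[[556.91529327 247.62615645]
 [637.0286138  232.27781907]
 [597.0322341  239.94043904]]
```

View pics/g4.png

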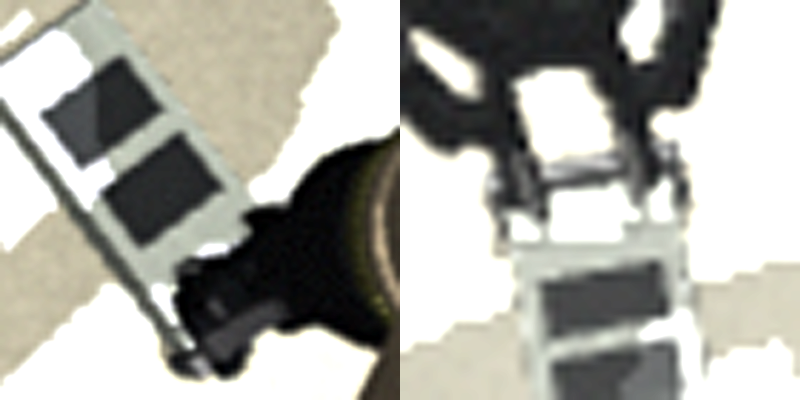

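The scene view shows the finger tips over the drive's top, at about (535,210) and (640,195) in the crop. That is roughly 20 mm higher than the TCP reading implies. I'll feel for the drive's top to calibrate.

```bash
echo '[[[0, 0, 0, 0, 0, 8, 30], [0, 0, 0, 0, 0, 14, 30], [0, 0, 0, 0, 0, 15, 30], [0, 0, 0, 0, 0, 16, 30], [0, 0, 0, 0, 0, 17, 30], [0, 0, 0, 0, 0, 18, 30], [0, 0, 0, 0, 0, 18, 30]]]' | python3 steer.py 60;echo '[[[0, 0, 0, 0, 0, 1, 30], [0, 0, 0, 0, 0, 1, 30]]]' | python3 steer.py 60;
```

```text
time: 7.28
tool_pos: [408.0, -325.1, -0.5]
tcp_rot: [180.0, -0.0, 34.9]
ft_force: [-0.3, 0.4, 2.6]
finger_gap: 29.9
grip_force: 1.2
time: 7.52
tool_pos: [408.1, -325.1, -0.5]
tcp_rot: [180.0, -0.0, 34.9]
ft_force: [-5.4, 4.5, 13.8]
finger_gap: 29.6
grip_force: 6.6
```

Contact came at TCP z≈−0.5 on a 24 mm high top, so the real tips stand about 22 mm above what is reported. I'll rise, open, and go down that much lower, feeling for contact.

```bash
echo '[[[0, 0, 0, 0, 0, -15, 30], [0, 0, 0, 0, 0, -35, 50], [0, 0, 0, 0, 0, -35, 85], [0, 0, 0, 0, 0, -35, 85], [0, 0, 0, 0, 0, -35, 85], [0, 0, 0, 0, 0, -35, 85]]]' | python3 steer.py 60;echo '[[[0, 0, 0, 0, 0, 20, 85], [0, 0, 0, 0, 0, 36, 85], [0, 0, 0, 0, 0, 42, 85], [0, 0, 0, 0, 0, 45, 85], [0, 0, 0, 0, 0, 48, 85], [0, 0, 0, 0, 0, 50, 85], [0, 0, 0, 0, 0, 50, 85]]]' | python3 steer.py; python3 go.py 407.6 -324.8 -20 34.9
```

```text
time: 8.28
tool_pos: [407.4, -324.5, 32.4]
tcp_rot: [-179.9, 0.0, 34.9]
ft_force: [0.1, 0.5, 0.0]
finger_gap: 85.0
grip_force: 0.0
time: 9.15
tool_pos: [408.0, -325.0, -16.7]
tcp_rot: [180.0, -0.0, 34.9]
ft_force: [0.3, -0.2, 0.3]
finger_gap: 85.2
grip_force: 0.0
turn [ 0.01 -0.   -0.02] shift [-0.17 -0.38  3.33] pos [ 407.96 -325.02  -16.67] rot [179.99  -0.    34.88] F [ 0.3 -0.2  0.3] gap 85.2 t 9.15
```

```bash
echo '[[[0, 0, 0, 0, 0, 3, 85], [0, 0, 0, 0, 0, 6, 85], [0, 0, 0, 0, 0, 6, 72], [0, 0, 0, 0, 0, 6, 66], [0, 0, 0, 0, 0, 6, 60], [0, 0, 0, 0, 0, 6, 55], [0, 0, 0, 0, 0, 6, 55]]]' | python3 steer.py 60;  python3 lab.py
```

```text
time: 10.02
tool_pos: [408.4, -325.5, -22.0]
tcp_rot: [179.9, -0.0, 34.9]
ft_force: [-2.1, 0.1, 5.6]
finger_gap: 60.8
grip_force: 64.1
top [448 225  20  19 195] [457.5 234. ]
top [458 239  20  19 207] [467.4 248. ]
scene [226 144  13   8  83] [232.1 147.5]
scene [227 152  13   8  82] [233.1 155.4]
[ 408.4 -325.5  -22. ] 60.80229617762974 64.10792112350464 [-1.2  0.1  5.8] [ 0.   0.2 -0. ] [  0.4 -47.8 -39.8   0.2  -0.3  -0. ] 10.125
```

Gripped at 60.8 mm with 64 N. The drive rests on the desk here, so its underside is about 22 mm above the reported TCP z. I'll lift it and carry it to a point in front of the dock.

```bash
echo '[[[0, 0, 0, 0, 0, -5, 55], [0, 0, 0, 0, 0, -15, 55], [0, 0, 0, 0, 0, -35, 55], [0, 0, 0, 0, 0, -60, 55], [0, 0, 0, 0, 0, -80, 55], [0, 0, 0, 0, 0, -80, 55]]]' | python3 steer.py 70;  python3 lab.py; python3 go.py 408.4 -16.6 40 13.4
```

```text
time: 10.88
tool_pos: [408.9, -325.9, 59.1]
tcp_rot: [179.8, -0.0, 34.9]
ft_force: [0.8, 0.3, -5.6]
finger_gap: 60.3
grip_force: 77.3
top [461 221  21  20 234] [471.1 230.3]
top [472 239  10  18 114] [477.7 247.4]
scene [222 138  14   7  77] [228.1 140.3]
scene [222 148  19   8  80] [231.  150.7]
[ 407.5 -324.5   56.6] 60.020124821405716 77.26691007614136 [-0.4  0.6 -4.6] [-0.1  0.2  0. ] [ -0.  -52.3 -49.8   0.2  -0.1   0. ] 10.975
turn [-4.000e-02  2.000e-02  2.148e+01] shift [ 176.86 -252.09   16.71] pos [ 407.5  -324.55   56.55] rot [-1.7996e+02  1.0000e-02  3.4880e+01] F [-0.4  0.6 -4.6] gap 60.0 t 10.975
```

```bash
echo '[[[0, 0, 3, 22, -31, 2, 55], [0, 0, 6, 44, -63, 4, 55], [0, 0, 9, 66, -95, 6, 55], [0, 0, 12, 88, -126, 8, 55], [0, 0, 15, 110, -158, 10, 55], [0, 0, 18, 132, -189, 12, 55], [0, 0, 21.5, 155, -220, 14, 55], [0, 0, 21.5, 177, -252, 16.5, 55]]]' | python3 steer.py 100;echo '[[[0, 0, 0, 0, 0, 0, 55], [0, 0, 0, 0, 0, 0, 55]]]' | python3 steer.py;  python3 go.py 408.4 -16.6 10 13.4
python3 - <<'E'
from bench import r
from h import *
T=r.snapshot("top");S=r.snapshot("scene")
cv2.imwrite("pics/t5.png",T["pixels"]);cv2.imwrite("pics/s5.png",S["pixels"])
p=r.sense()["tool_pos"];a=np.radians(13.4)
print(proj(T,p+[115*np.cos(a),115*np.sin(a),40]),proj(S,p+[115*np.cos(a),115*np.sin(a),40]))
t=T["pixels"].astype(int).max(2);s=S["pixels"].astype(int).max(2)
for st,c,m in blobs(t<45,(290,200,380,300),60): print("top",st,c)
for st,c,m in blobs(s<70,(260,100,350,200),30): print("scene",st,c)
E
```

```text
time: 11.98
tool_pos: [407.7, -15.5, 39.3]
tcp_rot: [-179.9, 0.1, 13.3]
ft_force: [0.6, 0.0, -5.9]
finger_gap: 59.4
grip_force: 113.7
time: 12.22
tool_pos: [408.1, -17.0, 39.8]
tcp_rot: [-180.0, 0.1, 13.4]
ft_force: [1.0, 0.4, -5.6]
finger_gap: 59.5
grip_force: 113.7
turn [-0.02  0.1   0.04] shift [ 0.39 -0.28 29.78] pos [408.14 -16.96  39.78] rot [-1.7998e+02  1.0000e-01  1.3440e+01] F [ 1.   0.4 -5.6] gap 59.5 t 12.225
[[337.73118296 209.30223342]] [[302.80257886 177.55811131]]
top [321 208  17  92 228] [326.76754386 260.28508772]
scene [ 286  100   64   59 1476] [308.3204607  124.90447154]
scene [333 100  17   7  85] [342.69411765 102.32941176]
scene [299 155  15   7  91] [306.25274725 157.92307692]
scene [298 164  14   8  97] [304.51546392 167.18556701]
```

```bash
echo '[[[0, 0, 0, 0, 0, 10, 55], [0, 0, 0, 0, 0, 20, 55], [0, 0, 0, 0, 0, 28, 55], [0, 0, 0, 0, 0, 30, 55], [0, 0, 0, 0, 0, 30, 55]]]' | python3 steer.py;  python3 go.py 408.4 -16.6 10 13.4
python3 - <<'E'
from bench import r
from h import *
T=r.snapshot("top");S=r.snapshot("scene")
cv2.imwrite("pics/t6.png",T["pixels"]);cv2.imwrite("pics/s6.png",S["pixels"])
b=cv2.resize(T["pixels"][170:270,290:390],(600,600),interpolation=cv2.INTER_CUBIC)
c=cv2.resize(S["pixels"][130:230,275:308],(200,600),interpolation=cv2.INTER_CUBIC)
cv2.imwrite("pics/d6.png",np.clip(np.hstack([b,c]).astype(float)*1.5,0,255).astype(np.uint8))
E
```

```text
time: 12.95
tool_pos: [408.8, -17.0, 10.5]
tcp_rot: [-180.0, 0.0, 13.4]
ft_force: [0.9, -0.6, -5.6]
finger_gap: 59.4
grip_force: 113.7
turn [-0.01  0.02 -0.02] shift [-0.34 -0.45  0.49] pos [408.84 -16.96  10.49] rot [-1.7999e+02  2.0000e-02  1.3380e+01] F [ 0.9 -0.6 -5.6] gap 59.4 t 12.95
```

View pics/d6.png

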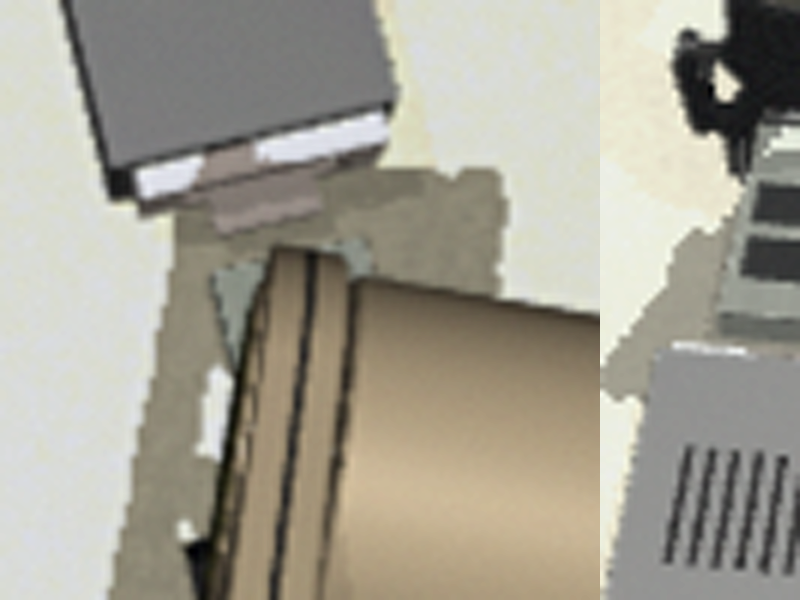

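Crop of the top view: the drive's nose corners are at (213,270) and (368,240). The sill tip corners are at (217,233) and (320,208), and the drive is in line with the slot to within a few mm. Now I'll compute it.

```bash
cat > lat.py <<'E'
from bench import r
from h import *
np.set_printoptions(precision=1,suppress=True)
T=r.snapshot("top");S=r.snapshot("scene");a=np.radians(13.4);M=np.array([[np.cos(a),np.sin(a)],[-np.sin(a),np.cos(a)]])
c=lambda p:np.array(p)/6+[290,170]-.4
for n,p,z in(("nose",[[213,270],[368,238]],55.5),("sill",[[217,233],[322,208]],30),("platebot/frontplane",[[140,200],[389,145]],64),("platetop",[[133,170],[388,112]],68),("leftedge",[[213,272],[238,370]],55.5)):
    w=onz(T,c(p),z)[:,:2]@M.T;print(n,"depth/lat",w.tolist(),"mid",w.mean(0),"d",w[0]-w[1])
print("tcp",M@r.sense()["tool_pos"][:2])
s=S["pixels"].astype(int).max(2);im=s
for st,cc,m in blobs(s<70,(290,150,320,182),40): print("scene label",st,cc,[(onz(S,cc,z)[:,:2]@M.T) for z in(55.5,)])
for n,p in (("plate left end scene",(275+673/6-100,130+345/6)),("nose left scene",(275+720/6-100,130+312/6))): print(n,onz(S,np.array(p)-.4,68 if "plate" in n else 55.5)[:,:2]@M.T)
E
python3 lat.py
```

```text
nose depth/lat [[506.55866249069857, -82.73575559677211], [504.68227032429223, -144.85053208904213]] mid [ 505.6 -113.8] d [ 1.9 62.1]
sill depth/lat [[524.1367824077885, -89.83646919802032], [524.1919612474669, -133.53207661602852]] mid [ 524.2 -111.7] d [-0.1 43.7]
platebot/frontplane depth/lat [[538.6565504093201, -61.093463895857056], [537.294922390278, -160.9040969359294]] mid [ 538. -111.] d [ 1.4 99.8]
platetop depth/lat [[550.0729664712937, -61.00423998550828], [549.4294523773777, -163.19807197613224]] mid [ 549.8 -112.1] d [  0.6 102.2]
leftedge depth/lat [[505.79474115767056, -82.54729836064217], [466.4025061359149, -82.79461225477483]] mid [486.1 -82.7] d [39.4  0.2]
tcp [ 394.3 -111.4]
scene label [290 150  30  12 118] [306.5 153.3] [array([[ 380.8, -118.3]])]
scene label [300 160  14   8  91] [306.6 163.7] [array([[ 428. , -111.2]])]
scene label [298 169  15   8  93] [304.8 172.9] [array([[ 468.5, -111.7]])]
plate left end scene [[ 543.6 -159.8]]
nose left scene [[ 509.1 -140.3]]
```

The widths come out right (62.1, 43.7 and 99.8 mm). The top view says shift about +2 mm sideways and the scene view about 0, so I'll take +1. I'll move the nose over the sill and feel for its height.

```bash
echo '[[[0, 0, 0, 10, -1, 0, 55], [0, 0, 0, 20, -1, 0, 55], [0, 0, 0, 25, -1, 0, 55], [0, 0, 0, 25, -1, 0, 55]]]' | python3 steer.py;echo '[[[0, 0, 0, 0, 0, 0.7, 55], [0, 0, 0, 0, 0, 1.2, 55], [0, 0, 0, 0, 0, 1.2, 55]]]' | python3 steer.py;echo '[[[0, 0, 0, 0, 0, 0.5, 55], [0, 0, 0, 0, 0, 1, 55], [0, 0, 0, 0, 0, 1, 55]]]' | python3 steer.py
```

```text
time: 13.65
tool_pos: [433.5, -10.1, 10.7]
tcp_rot: [-180.0, 0.0, 13.4]
ft_force: [0.7, 0.4, -6.0]
finger_gap: 59.7
grip_force: 113.8
time: 14.02
tool_pos: [432.8, -10.3, 9.4]
tcp_rot: [-180.0, 0.0, 13.4]
ft_force: [0.3, 0.3, -5.8]
finger_gap: 59.7
grip_force: 113.8
time: 14.4
tool_pos: [433.1, -10.3, 8.6]
tcp_rot: [180.0, -0.0, 13.4]
ft_force: [-0.4, -0.0, -4.1]
finger_gap: 59.6
grip_force: 113.8
```

```bash
echo '[[[0, 0, 0, 0, 0, 0.5, 55], [0, 0, 0, 0, 0, 0.8, 55], [0, 0, 0, 0, 0, 0.8, 55], [0, 0, 0, 0, 0, 0.8, 55]]]' | python3 steer.py;python3 -c "
from bench import r
s=r.sense();print(s['tool_pos'],s['ft_force'],s['wrist_torque'])"
```

```text
time: 14.9
tool_pos: [433.2, -10.3, 7.8]
tcp_rot: [180.0, -0.0, 13.4]
ft_force: [-1.7, -1.4, -1.4]
finger_gap: 59.6
grip_force: 114.0
[433.17123146 -10.25504347   7.80785438] [-1.74853842 -1.38791467 -1.40390621] [-0.10556051  0.17704131  0.02519019]
```

The sill is felt at TCP z≈8.7. I'll rise about 1.8 mm and feel forward.

```bash
echo '[[[0, 0, 0, 0, 0, -1.8, 55], [0, 0, 0, 2, 0, -1.8, 55], [0, 0, 0, 4, 0, -1.8, 55], [0, 0, 0, 6, 0, -1.8, 55], [0, 0, 0, 8, 0, -1.8, 55], [0, 0, 0, 8, 0, -1.8, 55]]]' | python3 steer.py;echo '[[[0, 0, 0, 1.5, 0, 0, 55], [0, 0, 0, 3, 0, 0, 55], [0, 0, 0, 3, 0, 0, 55]]]' | python3 steer.py
```

```text
time: 15.65
tool_pos: [441.0, -8.3, 9.5]
tcp_rot: [-180.0, 0.0, 13.4]
ft_force: [0.4, -0.4, -4.7]
finger_gap: 59.4
grip_force: 113.7
time: 16.02
tool_pos: [443.9, -7.6, 9.5]
tcp_rot: [180.0, -0.0, 13.4]
ft_force: [-0.4, 0.6, -4.9]
finger_gap: 59.3
grip_force: 113.7
```

```bash
echo '[[[0, 0, 0, 1.5, 0, 0, 55], [0, 0, 0, 3, 0, 0, 55], [0, 0, 0, 3, 0, 0, 55]]]' | python3 steer.py;echo '[[[0, 0, 0, 1.5, 0, 0, 55], [0, 0, 0, 3, 0, 0, 55], [0, 0, 0, 3, 0, 0, 55]]]' | python3 steer.py
```

```text
time: 16.4
tool_pos: [446.8, -6.9, 9.5]
tcp_rot: [180.0, -0.0, 13.4]
ft_force: [-1.0, 0.8, -4.9]
finger_gap: 59.4
grip_force: 113.7
time: 16.77
tool_pos: [449.7, -6.2, 9.5]
tcp_rot: [180.0, -0.0, 13.4]
ft_force: [0.1, 0.5, -5.0]
finger_gap: 59.1
grip_force: 113.7
```

```bash
echo '[[[0, 0, 0, 2, 0, 0, 55], [0, 0, 0, 5, 0, 0, 55], [0, 0, 0, 8, 0, 0, 55], [0, 0, 0, 10, 0, 0, 55], [0, 0, 0, 10, 0, 0, 55]]]' | python3 steer.py;echo '[[[0, 0, 0, 3, 0, 0, 55], [0, 0, 0, 6, 0, 0, 55], [0, 0, 0, 9, 0, 0, 55], [0, 0, 0, 12, 0, 0, 55], [0, 0, 0, 15, 0, 0, 55], [0, 0, 0, 15, 0, 0, 55]]]' | python3 steer.py
```

```text
time: 17.4
tool_pos: [459.5, -3.9, 9.5]
tcp_rot: [180.0, -0.0, 13.4]
ft_force: [-1.0, 0.3, -6.0]
finger_gap: 59.6
grip_force: 113.7
time: 18.15
tool_pos: [474.2, -0.4, 9.5]
tcp_rot: [180.0, -0.0, 13.4]
ft_force: [-0.2, -0.2, -5.8]
finger_gap: 59.1
grip_force: 113.7
```

```bash
echo '[[[0, 0, 0, 4, 0, 0, 55], [0, 0, 0, 8, 0, 0, 55], [0, 0, 0, 12, 0, 0, 55], [0, 0, 0, 16, 0, 0, 55], [0, 0, 0, 20, 0, 0, 55], [0, 0, 0, 20, 0, 0, 55]]]' | python3 steer.py;echo '[[[0, 0, 0, 4, 0, 0, 55], [0, 0, 0, 8, 0, 0, 55], [0, 0, 0, 12, 0, 0, 55], [0, 0, 0, 16, 0, 0, 55], [0, 0, 0, 20, 0, 0, 55], [0, 0, 0, 20, 0, 0, 55]]]' | python3 steer.py; echo '[[[0, 0, 0, 4, 0, 0, 55], [0, 0, 0, 8, 0, 0, 55], [0, 0, 0, 12, 0, 0, 55], [0, 0, 0, 15, 0, 0, 55], [0, 0, 0, 15, 0, 0, 55]]]' | python3 steer.py
```

```text
time: 18.9
tool_pos: [493.7, 4.2, 9.5]
tcp_rot: [180.0, -0.0, 13.4]
ft_force: [0.5, 0.1, -5.1]
finger_gap: 60.0
grip_force: 113.7
time: 19.65
tool_pos: [513.2, 8.8, 9.5]
tcp_rot: [180.0, -0.0, 13.4]
ft_force: [0.6, -0.0, -5.0]
finger_gap: 59.6
grip_force: 113.8
time: 20.27
tool_pos: [527.7, 12.3, 9.5]
tcp_rot: [180.0, -0.0, 13.4]
ft_force: [-0.4, 0.5, -5.6]
finger_gap: 59.7
grip_force: 113.7
```

The nose is about 90 mm in with no resistance. I'll set the drive down, let go, rise, back off and close the fingers.

```bash
echo '[[[0, 0, 0, 0, 0, 0.8, 55], [0, 0, 0, 0, 0, 0.8, 62], [0, 0, 0, 0, 0, 0.8, 70], [0, 0, 0, 0, 0, 0.8, 78], [0, 0, 0, 0, 0, 0.8, 84], [0, 0, 0, 0, 0, 0.8, 84]]]' | python3 steer.py 60; echo '[[[0, 0, 0, 0, 0, -20, 84], [0, 0, 0, 0, 0, -50, 84], [0, 0, 0, -20, 0, -80, 60], [0, 0, 0, -50, 0, -80, 20], [0, 0, 0, -82, 0, -80, 0], [0, 0, 0, -82, 0, -80, 0], [0, 0, 0, -82, 0, -80, 0], [0, 0, 0, -82, 0, -80, 0]]]' | python3 steer.py; python3 go.py 444 -7.5 17 13.4
python3 - <<'E'
from bench import r
from h import *
a=np.radians(13.4);M=np.array([[np.cos(a),np.sin(a)],[-np.sin(a),np.cos(a)]])
S=r.snapshot("scene");s=S["pixels"];cv2.imwrite("pics/s7.png",s);m=s.astype(int).max(2)
print("tcp",M@r.sense()["tool_pos"][:2])
for st,c,k in blobs(m<75,(285,120,335,185),25): print(st,c,onz(S,c,55)[:,:2]@M.T)
E
```

```text
time: 21.02
tool_pos: [527.7, 12.2, 8.9]
tcp_rot: [180.0, -0.0, 13.4]
ft_force: [-0.3, 0.4, 0.0]
finger_gap: 84.1
grip_force: 0.0
time: 22.02
tool_pos: [448.5, -6.6, 89.0]
tcp_rot: [180.0, -0.0, 13.4]
ft_force: [0.7, -0.8, 0.5]
finger_gap: -0.1
grip_force: 0.0
turn [ 0.01 -0.04 -0.01] shift [-4.63 -0.23 71.96] pos [448.51  -6.65  88.96] rot [ 1.7999e+02 -4.0000e-02  1.3390e+01] F [ 0.7 -0.8  0.5] gap -0.1 t 22.025
tcp [ 434.60453329 -110.35713867]
[286 120  40  36 878] [305.07403189 134.95102506] [[ 292.24237724 -135.64869447]]
[294 175  22   8  80] [305.1   177.275] [[ 486.74315324 -108.3137793 ]]
```

```bash
echo '[[[0, 0, 0, 0, 0, 30, 0], [0, 0, 0, 0, 0, 60, 0], [0, 0, 0, 0, 0, 70, 0], [0, 0, 0, 0, 0, 72, 0], [0, 0, 0, 0, 0, 72, 0]]]' | python3 steer.py; echo '[[[0, 0, 0, 6, 0, 0, 0], [0, 0, 0, 12, 0, 0, 0], [0, 0, 0, 18, 0, 0, 0], [0, 0, 0, 24, 0, 0, 0], [0, 0, 0, 28, 0, 0, 0], [0, 0, 0, 32, 0, 0, 0], [0, 0, 0, 36, 0, 0, 0], [0, 0, 0, 36, 0, 0, 0]]]' | python3 steer.py
```

```text
time: 22.7
tool_pos: [448.6, -6.8, 17.7]
tcp_rot: [180.0, -0.1, 13.4]
ft_force: [0.5, -0.5, -0.4]
finger_gap: 0.2
grip_force: 0.0
time: 23.7
tool_pos: [482.6, 1.6, 16.6]
tcp_rot: [-180.0, 0.0, 13.4]
ft_force: [-0.6, -0.4, 0.5]
finger_gap: -0.1
grip_force: 0.4
```

```bash
echo '[[[0, 0, 0, 4, 0, 0, 0], [0, 0, 0, 8, 0, 0, 0], [0, 0, 0, 12, 0, 0, 0], [0, 0, 0, 16, 0, 0, 0], [0, 0, 0, 16, 0, 0, 0]]]' | python3 steer.py; echo '[[[0, 0, 0, 3, 0, 0, 0], [0, 0, 0, 6, 0, 0, 0], [0, 0, 0, 9, 0, 0, 0], [0, 0, 0, 12, 0, 0, 0], [0, 0, 0, 12, 0, 0, 0]]]' | python3 steer.py
```

```text
time: 24.32
tool_pos: [497.9, 5.2, 16.5]
tcp_rot: [-180.0, 0.0, 13.4]
ft_force: [-2.6, -1.5, 1.5]
finger_gap: -0.2
grip_force: 1.5
time: 24.95
tool_pos: [509.7, 8.0, 16.5]
tcp_rot: [-180.0, 0.0, 13.4]
ft_force: [-3.2, -1.0, 0.9]
finger_gap: 0.1
grip_force: 1.4
```

```bash
echo '[[[0, 0, 0, 2, 0, 0, 0], [0, 0, 0, 4, 0, 0, 0], [0, 0, 0, 6, 0, 0, 0], [0, 0, 0, 8, 0, 0, 0], [0, 0, 0, 8, 0, 0, 0]]]' | python3 steer.py; echo '[[[0, 0, 0, 2, 0, 0, 0], [0, 0, 0, 4, 0, 0, 0], [0, 0, 0, 6, 0, 0, 0], [0, 0, 0, 6, 0, 0, 0]]]' | python3 steer.py;echo '[[[0, 0, 0, 1, 0, 0, 0], [0, 0, 0, 2, 0, 0, 0], [0, 0, 0, 3, 0, 0, 0], [0, 0, 0, 3, 0, 0, 0]]]' | python3 steer.py
```

```text
time: 25.58
tool_pos: [517.3, 9.9, 16.5]
tcp_rot: [-180.0, 0.1, 13.4]
ft_force: [-5.0, -1.5, 1.4]
finger_gap: 0.2
grip_force: 2.8
time: 26.08
tool_pos: [522.4, 11.0, 16.5]
tcp_rot: [-180.0, 0.2, 13.4]
ft_force: [-9.0, -1.8, 6.5]
finger_gap: 0.1
grip_force: 5.0
time: 26.58
tool_pos: [525.2, 11.7, 16.5]
tcp_rot: [-180.0, 0.2, 13.4]
ft_force: [-9.0, -2.2, 7.0]
finger_gap: 0.2
grip_force: 5.4
```

```bash
echo '[[[0, 0, 0, 1, 0, 0, 0], [0, 0, 0, 2, 0, 0, 0], [0, 0, 0, 2, 0, 0, 0]]]' | python3 steer.py; echo '[[[0, 0, 0, 1, 0, 0, 0], [0, 0, 0, 2, 0, 0, 0], [0, 0, 0, 2, 0, 0, 0]]]' | python3 steer.py;echo '[[[0, 0, 0, 1, 0, 0, 0], [0, 0, 0, 1.5, 0, 0, 0], [0, 0, 0, 1.5, 0, 0, 0]]]' | python3 steer.py
```

```text
time: 26.95
tool_pos: [527.1, 12.2, 16.5]
tcp_rot: [-180.0, 0.2, 13.4]
ft_force: [-9.9, -3.8, 6.7]
finger_gap: -0.4
grip_force: 5.5
time: 27.32
tool_pos: [529.0, 12.6, 16.5]
tcp_rot: [-180.0, 0.2, 13.4]
ft_force: [-10.6, -3.2, 5.9]
finger_gap: 0.1
grip_force: 5.5
time: 27.7
tool_pos: [530.4, 13.0, 16.4]
tcp_rot: [-180.0, 0.2, 13.4]
ft_force: [-10.4, -2.7, 7.4]
finger_gap: 0.1
grip_force: 5.6
```

```bash
echo '[[[0, 0, 0, 0.8, 0, 0, 0], [0, 0, 0, 1.5, 0, 0, 0], [0, 0, 0, 1.5, 0, 0, 0]]]' | python3 steer.py; echo '[[[0, 0, 0, 0.8, 0, 0, 0], [0, 0, 0, 1.5, 0, 0, 0], [0, 0, 0, 1.5, 0, 0, 0]]]' | python3 steer.py;echo '[[[0, 0, 0, 0.8, 0, 0, 0], [0, 0, 0, 1.5, 0, 0, 0], [0, 0, 0, 1.5, 0, 0, 0]]]' | python3 steer.py
```

```text
time: 28.08
tool_pos: [530.5, 13.0, 16.4]
tcp_rot: [-180.0, 0.3, 13.4]
ft_force: [-19.6, -5.1, 15.2]
finger_gap: 0.2
grip_force: 9.7
time: 28.45
tool_pos: [530.5, 13.0, 16.4]
tcp_rot: [-180.0, 0.5, 13.4]
ft_force: [-26.2, -6.2, 23.2]
finger_gap: -0.1
grip_force: 14.1
time: 28.82
tool_pos: [530.5, 13.0, 16.4]
tcp_rot: [-180.0, 0.7, 13.4]
ft_force: [-35.8, -8.4, 28.8]
finger_gap: -0.0
grip_force: 18.4
```

There is a hard stop at 37 N, at the depth expected for home. I'll back off, rise, swing clear and check numerically.

```bash
echo '[[[0, 0, 0, -4, 0, 0, 0], [0, 0, 0, -20, 0, 0, 0], [0, 0, 0, -45, 0, 0, 0], [0, 0, 0, -60, 0, -40, 0], [0, 0, 0, -60, 0, -90, 0], [0, 0, 0, -70, 50, -120, 0], [0, 0, 0, -80, 110, -120, 0], [0, 0, 0, -80, 170, -120, 0]]]' | python3 steer.py; echo '[[[0, 0, 0, 0, 50, 0, 0], [0, 0, 0, 0, 110, 0, 0], [0, 0, 0, 0, 130, 0, 0], [0, 0, 0, 0, 130, 0, 0]]]' | python3 steer.py
python3 - <<'E'
from bench import r
from h import *
np.set_printoptions(precision=1,suppress=True)
T=r.snapshot("top");g=cv2.GaussianBlur(T["pixels"],(3,3),0).max(2)
cv2.imwrite("pics/t9.png",T["pixels"])
# brightness along each dock's axis, from the housing out past the front, both docks
a=np.radians(13.4);ax=np.array([np.cos(a),np.sin(a)]);ay=np.array([-ax[1],ax[0]])
for lat in(-125,-111,-97):
    X=np.array([np.r_[d*ax+lat*ay,61] for d in range(500,560,2)]);uv=proj(T,X).astype(np.float32)
    print("empty",lat,cv2.remap(g,uv[None,:,0],uv[None,:,1],cv2.INTER_LINEAR)[0])
f=onz(T,np.array([[115,447],[332,410],[292,58],[52,92]])/5+[205,95]-.4,80)[:,:2]
e=(f[2]+f[3]-f[0]-f[1])/2;e/=np.linalg.norm(e);n=np.array([-e[1],e[0]]);c=(f[0]+f[1])/2-e*12
for l in(-14,0,14):
    X=np.array([np.r_[c+d*e+l*n,61] for d in range(-38,22,2)]);uv=proj(T,X).astype(np.float32)
    print("full",l,cv2.remap(g,uv[None,:,0],uv[None,:,1],cv2.INTER_LINEAR)[0])
E
```

```text
time: 29.82
tool_pos: [499.2, -171.6, 138.4]
tcp_rot: [179.9, -0.2, 13.4]
ft_force: [1.0, 0.3, -0.3]
finger_gap: -0.3
grip_force: 0.0
time: 30.32
tool_pos: [528.3, -297.7, 136.7]
tcp_rot: [180.0, -0.1, 13.3]
ft_force: [-0.4, -0.3, -0.4]
finger_gap: 0.1
grip_force: 0.0
empty -125 [158 158 158 157 157 157 157 156 148 143 141 131 100  65  64  77  89  89
  84  92 119 147 163 166 162 140 107  81  76  85]
empty -111 [158 158 158 157 156 156 157 153 146 141 144 143 111  79  66  77  90  89
  87  95 118 147 162 165 160 139 106  80  80  86]
empty -97 [158 158 158 158 157 157 157 155 147 138 143 138 113  74  57  74  87  89
  86  91 118 146 161 165 161 142 106  83  79  86]
full -14 [157 158 157 158 158 158 158 158 148 136 136 142 138 100  57  44  55  78
  90  88  85  95 118 146 163 166 158 132  97  67]
full 0 [157 157 158 157 157 156 156 157 148 136 136 143 138  98  56  43  56  78
  91  90  88  99 121 147 164 166 158 133  97  68]
full 14 [158 158 158 157 156 156 156 156 147 136 136 141 135  96  54  43  58  79
  92  90  87  95 117 145 163 166 160 137 102  73]
```

The end plate now sits against the white plate, evenly across its width, with the same profile as the full dock. Handing in.

```bash
echo '[[[0, 0, 0, 0, 0, 0, 0], [0, 0, 0, 0, 0, 0, 0]]]' | python3 steer.py; python3 -c "
from bench import r
print(r.hand_in())"
```

```text
time: 30.62
tool_pos: [528.0, -294.9, 136.9]
tcp_rot: [180.0, -0.0, 13.5]
ft_force: [-0.6, -0.0, 0.3]
finger_gap: -0.1
grip_force: 0.0
the job is handed in; nothing more can be done
None
```

The drive is in the empty dock and pushed to the hard stop, with its end plate reading flat against the white face plate in a top-camera brightness check; the arm is clear, the mug, mouse and radio were never approached, and I handed it in at about 31 s (no verdict came back).

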